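Tip a hot-melt slug into its loading rack and push it home

ROBOT

A 6-joint arm with a two-finger parallel gripper is mounted at the origin on a cart in front of the work surface, level with it; the furniture and walls round the work are solid. World frame = base frame: x ahead of the robot, y to its left, z up, the work surface at z = 0. Lengths are in mm, angles in degrees, forces in N, time in s.
With the tool pointing down it reaches from about 300 to 850 mm from the base axis. Payload 5.4 kg.
Tool frame: the origin (TCP) lies at the very end of the fingers, on their centre line; the grasp point (between the pads) lies 19 mm behind it (arm.hold_point_z is the z of the grasp point in the tool frame, in mm); z points along the fingers, y is the line along which they close (so a half turn about z gives the same grasp; the last joint's range is limited). The gripper opens to 85 mm and grips with 20 to 120 N. Pads are 22 mm wide; open, the fingers measure 114 mm over their backs; the gripper's body (76 mm by 85 mm) begins 54 mm behind the grasp point. The pads swing forward as they close: fully open they stand 13 mm farther back than shut.
Start: joints at [-82.855, 9.076, 91.501, -0, 79.423, -12.038], TCP at [188.91, -543.065, 231.299] pointing down, gripper open.
Joint ranges: [-166.64, 166.64], [-54.1, 131.32], [10.49, 154.53], [-73.88, 253.88], [9.74, 151.15], [-171.62, 171.62]. Speed limits (degrees/s): [147.25, 147.25, 180, 180, 180, 180].

INTERFACE

Orientations are given as [roll, pitch, yaw] about the fixed x, y, z axes, in that order (R = Rz(yaw) Ry(pitch) Rx(roll)).
In Python, from rig import arm, read_camera, camera_info, finish_job gives the robot as it stands.
- The arm moves only by the tool play_rows, never from a script. Its arguments are lists of equal length, an entry for each row: "delta_pos": the shift along the tool's x, y, z in cm, a list of three; "roll": the turn about the tool's z in units of 6 degrees (1.0 is 6 degrees); "jaw": the gripper's target within -1 to 1 (shut at 1, half-way at 0, fully open at -1). A call has exactly 10 rows; each row is the pose to reach, as a shift and turn from the pose commanded when the call began, along the tool's axes at that moment; what a row does not reach only later rows make up. A row lasts 1/10 s, in which the tool goes at most 50 mm and 8.59 degrees, less where a joint would pass 70% of its speed; a pose out of reach is approached as far as the arm can. A call with a gripper value outside its range is refused whole. The fingers move at their own pace and stop on an object; the grip force is fixed at half the most. Time passes only in rows, so rows that repeat a pose let the fingers close, or fill a call up. It gives the time, the measured TCP pose, the force, the opening and the grip force at its end, in the units of the state.
- arm.get_state(): the state, without advancing time (a new reading comes with each control period).
- read_camera(name): name is "scene" or "top"; returns the picture (400x640x3 uint8, red, green, blue); there is no depth.
- camera_info(name): a dict with "K" (3x3 intrinsics, pixels), "origin" and "orientation" of the camera in the world. Camera axes: x right, y down, z forward; pixel columns grow to the right and rows downward; lengths in mm; the calibration is good to about 2 mm. A picture is of the moment at which its call begins. camera_info takes no time and is no camera call.
- finish_job(): hands the job in; it is judged then, once.
The state is a dict: "t": time; "joint_positions": joint angles; "joint_vel": joint speeds; "effort": joint torques, N m; "tcp_pos": TCP position; "tcp_rot": TCP orientation; "force": force on the tool from outside, world axes, zero at the start; "torque": the same for the moment, N m; "width": finger opening in mm; "finger_force": force on a finger pad.
Only numpy, scipy, OpenCV 4.12 (cv2) and the standard library are available. Lean on these libraries where they do the work, as an engineer would, in place of code of your own. Each camera call takes 0.05 s, during which the arm holds its last target. There are 200 camera calls.

TASK

Load the amber slug that stands on end on the loading rack: push it near its top with the fingertips so that it tips over and lies down in the rack's channel, then push it along the channel until its front end is fully home against the red end stop, and draw the hand away. Only push it: do not lift or carry the slug, and leave the spare slug, the jar and the dish where they stand.

Things in the scene. Friction and masses are not known exactly. Their poses are not given: they have to be found in the camera images.
- rack: Fixed loading rack: grey base plate 245 x 86 mm, upper face 10 mm above the worktop. Origin on the worktop below the channel; x runs along the rack towards the red stop, z up. Plate from x=-130 to +115 mm. A flush white disc at x=-95 mm marks where the slug stands; the channel runs from x=-68 mm (open end) to the stop at x=+100 mm.
- channel (a point): Point on the channel floor, 10 mm above the worktop, half-way across, at the rack's origin; axes as the rack's. Floor 29 mm wide; two aluminium walls flare out 30 degrees from vertical and end 20 mm above the floor, where the mouth is 52 mm wide inside, 60 mm outside.
- stop (a point): Point on the red end stop's face that looks down the channel, half-way across, 31 mm above the worktop; axes as the rack's. The stop is 14 mm thick, 74 mm wide, its top 56 mm above the worktop. A tall black melt gun and its controller stand behind and to the left of the rack (gun at about x=0.67, y=0 m, 0.12 to 0.4 m up): keep the arm clear.
- slug_center (a point): Centre of the amber slug to be loaded: rigid cylinder 42 mm in diameter, 98 mm long, 0.09 to 0.18 kg; z is its axis. It starts upright and loose on the white disc, top 108 mm above the worktop. Pushed near the top along the rack's +x it tips over its front foot into the channel; lying there its centre is 31 mm, its top 52 mm above the worktop. Home, its centre is at x=+51 mm of the rack.
- slug: The same amber slug; origin at the centre of the end on which it stands at the start (49 mm from point slug_center along its z axis), which becomes its rear end once it lies in the channel.
- spare_slug: Spare amber slug, 42 mm in diameter, 98 mm tall, standing upright on the worktop beside the rack (on the rack's -y side); origin at the centre of its underside. To be left alone.
- jar: White screw-top jar with a blue lid, 59 mm in diameter, 72 mm tall, standing on the worktop beside the rack (on the rack's +y side); origin at the centre of its underside. To be left alone.
- dish: Petri dish with an amber sample, 60 mm in diameter, 12 mm tall, lying on the worktop on the rack's +y side, between the jar and the red stop's end; origin at the centre of its underside. To be left alone.
Mind the look-alikes: they are no part of the job. Leave any turquoise look-alike of the slug alone.

How it is judged (in metres and radians):
On the way, in this order (a step that is already met when the one before it is completed fails the run):
1. the slug has tipped over and lies in the channel, not yet against the stop (angle between slug_center's own z axis and vertical between 1.4 and 1.74 rad and z of slug_center in the frame of rack below 0.037 m and angle between the z axis of slug_center and the x axis of rack, either way round below 0.2 rad and x of slug_center in the frame of rack below 0.041 m), for 0.2 s.
2. the slug is home against the stop (x of slug_center in the frame of rack above 0.046 m), for 0.2 s.
At the end, for the whole second after the job is handed in: The slug lies at rest on the channel floor along the rack (within 0.12 rad), its front end within 5 mm of the red stop; the spare slug, jar and dish stand within 20 mm of where they were (x of slug_center in the frame of rack between 0.046 and 0.056 m and y of slug_center in the frame of rack between -0.007 and 0.007 m and z of slug_center in the frame of rack below 0.036 m and angle between the z axis of slug_center and the x axis of rack, either way round below 0.12 rad and angle between each of spare_slug, jar's own z axis and vertical below 0.1 rad and distance of each of spare_slug, jar, dish from where it was at the start of the episode below 0.02 m and linear speed of slug below 0.02 m/s); the robot touches nothing.
It fails at once if the slug is lifted off the rack while upright or tipping (z of slug_center in the frame of rack above 0.072 m).
It fails at once if the slug is lifted or carried once it lies down (angle between slug_center's own z axis and vertical above 1.4 rad and z of slug_center in the frame of rack above 0.05 m).
It fails at once if the slug is knocked off the rack (height (world z) of slug_center below 0.025 m).
It fails at once if the spare slug, jar or dish is disturbed (distance of any of spare_slug, jar, dish from where it was at the start of the episode above 0.02 m).
It also fails if it takes over 43 s, if anything falls off the work surface, if the arm or the gripper's body presses on something with over 40 N, if the wrist force passes 120 N, or if a joint passes its speed limit or range.

## Working session

There is one attempt and no reset: what is moved stays moved. The work goes in short steps, Python scripts to look and compute and a tool call to move; the robot and the scene stay as the last step left them, time stands still between calls to the robot, and variables do not carry over. Pictures are saved under pics/ and viewed, at most 10 in all, crops included, and the job is handed in when it is done.

Besides the shell and the picture viewer there is one more tool, called after "Emit:" as name(argument=value, ...) on one line, values as JSON. play_rows: Moves the arm, as the interface text tells. Its arguments: {"type":"object","properties":{"delta_pos":{"type":"array","items":{"type":"array","items":{"type":"number"}}},"roll":{"type":"array","items":{"type":"number"}},"jaw":{"type":"array","items":{"type":"number"}}},"required":["delta_pos","roll","jaw"]}

```bash
mkdir -p pics
python3 - <<'E'
from rig import arm, read_camera, camera_info
import cv2
for n in("scene","top"):
    cv2.imwrite(f"pics/{n}0.png",read_camera(n)[:,:,::-1]); c=camera_info(n); print(n,c)
s=arm.get_state(); print(s['t'],s['tcp_pos'],s['tcp_rot'],s['width'],arm.hold_point_z)
E
```

```text
scene {'K': array([[378.80368533,   0.        , 313.3100778 ],
       [  0.        , 378.80368533, 207.04321638],
       [  0.        ,   0.        ,   1.        ]]), 'origin': array([  11.45574779, -788.02633618,  393.36560406]), 'orientation': array([-111.42161494,    0.20161078,  -42.24991055])}
top {'K': array([[412.10221113,   0.        , 313.47520533],
       [  0.        , 412.10221113, 204.6526492 ],
       [  0.        ,   0.        ,   1.        ]]), 'origin': array([ 479.20939274, -215.92761924,  924.91256719]), 'orientation': array([-176.0699789 ,   -0.29088343,  -89.58014482])}
0.1 [ 188.81899327 -542.54004176  230.40826483] [-1.79903303e+02 -1.80693522e-02  1.91818831e+01] 85.56695969181942 -18.700000000000003
```

View pics/scene0.png

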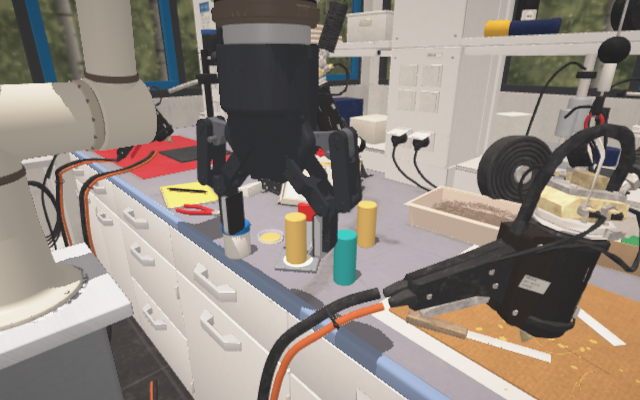

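View pics/top0.png

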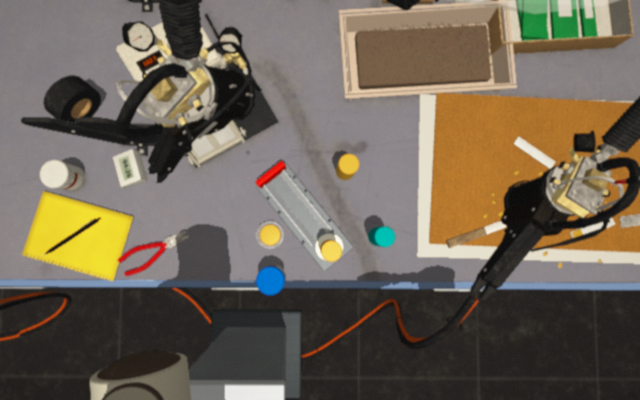

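The amber slugs in the top view are at (330,247), on the rack's white disc, and at (347,164), free on the worktop on the rack's -y side. The turquoise look-alike is at (382,236). The one on the disc is the target and (347,164) is the spare. The jar is at (270,280), the dish at (270,234) and the red stop at (271,174). I'll confirm in an enlarged crop.

```bash
cat > h.py <<'E'
import numpy as np
from scipy.spatial.transform import Rotation as R
from rig import camera_info
def cam(n):
    c=camera_info(n); return c['K'],np.array(c['origin']),R.from_euler('xyz',c['orientation'],degrees=True).as_matrix()
def proj(n,p):
    K,o,M=cam(n); q=K@(M.T@(np.array(p,float)-o)); return q[:2]/q[2]
def unproj(n,uv,z):
    K,o,M=cam(n); d=M@np.linalg.solve(K,[uv[0],uv[1],1]); return o+d*(z-o[2])/d[2]
E
python3 - <<'E'
import cv2
from h import *
print(proj('top',[189,-543,230]),proj('scene',[189,-543,230]),proj('top',[0,0,0]),proj('top',[670,0,200]))
im=cv2.imread('pics/top0.png')
cv2.imwrite('pics/crop0.png',cv2.resize(im[145:305,235:405],None,fx=4.5,fy=3.7,interpolation=cv2.INTER_CUBIC) if 0 else cv2.resize(im[150:295,240:400],None,fx=4,fy=4,interpolation=cv2.INTER_CUBIC))
E
```

```text
[509.74022544 412.059429  ] [276.78732392 254.26734198] [209.56586098 454.91726322] [191.18275508 124.89589651]
```

View pics/crop0.png

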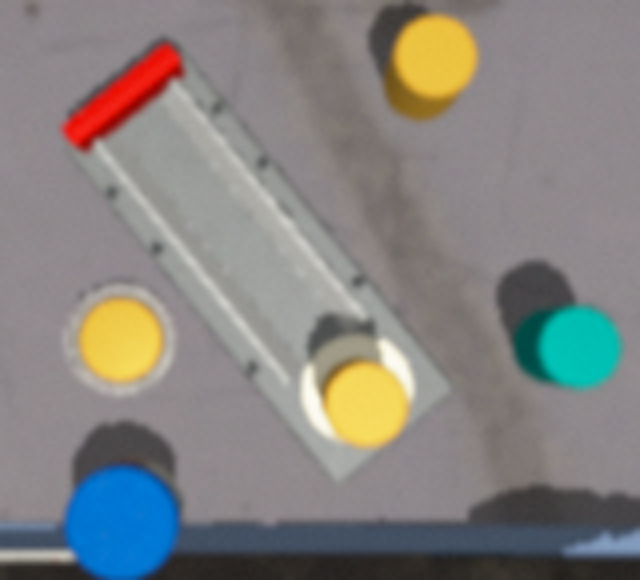

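The crop shows the amber slug standing on the white disc, its top centred at about crop (367,404). The plate's near corners are at (338,481) and (450,388), and the top front edge of the stop runs from (82,148) to (184,65). This is the target.

Run:
```python
from h import *
f=lambda c,z:unproj('top',(240+(c[0]+.5)/4-.5,150+(c[1]+.5)/4-.5),z)
P={'slugtop':((367,404),108),'pcR':((450,388),10),'pcL':((338,481),10),'stopR':((184,65),56),'stopL':((82,148),56),'disc':((357,389),10),'spare':((434,57),98),'jar':((122,522),72),'dish':((120,340),12),'turq':((579,346),98)}
W={k:f(*v) for k,v in P.items()}
for k,v in W.items(): print(k,v.round(1))
near=(W['pcR']+W['pcL'])/2; st=(W['stopR']+W['stopL'])/2
d=(st-near)[:2]; print('len(230)',np.linalg.norm(d),'yaw',np.degrees(np.arctan2(d[1],d[0])), 'width',np.linalg.norm(W['pcR']-W['pcL']),np.linalg.norm(W['stopR']-W['stopL']))
u=d/np.linalg.norm(d); n=np.array([-u[1],u[0]])
o=(near[:2]+130*u+st[:2]-100*u)/2; print('origin',o,u)
for k,v in W.items(): print(k,'rack',((v[:2]-o)@u).round(1),((v[:2]-o)@n).round(1))
```

```text
slugtop [ 444.7 -255.6  108. ]
pcR [ 449.7 -306.2   10. ]
pcL [ 398.3 -244.6   10. ]
stopR [ 621.1 -160.1   56. ]
stopL [ 576.3 -106.6   56. ]
disc [ 448.8 -254.8   10. ]
spare [ 619.4 -289.3   98. ]
jar [ 382.2 -132.2   72. ]
dish [ 474.9 -123.8   12. ]
turq [ 474.  -362.2   98. ]
len(230) 225.18986678344268 yaw 39.122880674341715 width 80.24968322805799 69.74874395535949
origin [ 523.02637535 -194.91903175] [0.77579449 0.63098567]
slugtop rack -99.0 2.3
pcR rack -127.1 -40.1
pcL rack -128.1 40.1
stopR rack 98.1 -34.9
stopL rack 97.1 34.9
disc rack -95.4 0.3
spare rack 15.2 -134.0
jar rack -69.6 137.5
dish rack 7.5 85.6
turq rack -143.6 -98.8
```

Emit:
play_rows(delta_pos=[[2.75,-1.6,0],[5.5,-3.2,0],[8.5,-5.0,0],[11.5,-6.7,0],[14.5,-8.5,0],[17.5,-10.3,0],[20.5,-12.0,0],[23.5,-13.8,1],[26.0,-15.2,2],[27.5,-16.1,3]], roll=[-0.34,-0.7,-1.0,-1.4,-1.7,-2.1,-2.4,-2.8,-3.1,-3.4], jaw=[1,1,1,1,1,1,1,1,1,1])

```text
t: 1.1
tcp_pos: [396.7, -298.7, 200.6]
tcp_rot: [-180.0, -0.0, 39.8]
force: [0.3, -0.7, -0.0]
width: -0.2
finger_force: 0.0
```

Emit:
play_rows(delta_pos=[[0,0,1.5],[0,0,3],[0,0,4.5],[0,0,6],[0,0,7.5],[0,0,8.7],[0,-0.1,9.7],[0,-0.15,10.4],[0,-0.15,10.6],[0,-0.15,10.6]], roll=[0,0,0,0,0,0,0,0,0,0], jaw=[1,1,1,1,1,1,1,1,1,1])

```text
t: 2.1
tcp_pos: [394.8, -299.5, 95.3]
tcp_rot: [-180.0, -0.0, 39.6]
force: [-0.2, 0.1, 0.0]
width: 0.1
finger_force: 0.0
```

Run:
```python
from rig import read_camera
import cv2
a=read_camera('scene')[:,:,::-1][130:310,210:410]; b=read_camera('top')[:,:,::-1][140:320,230:430]
cv2.imwrite('pics/c1.png',cv2.resize(cv2.hconcat([a,b]),None,fx=2,fy=2,interpolation=cv2.INTER_CUBIC))
```

```text
(no output)
```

View pics/c1.png

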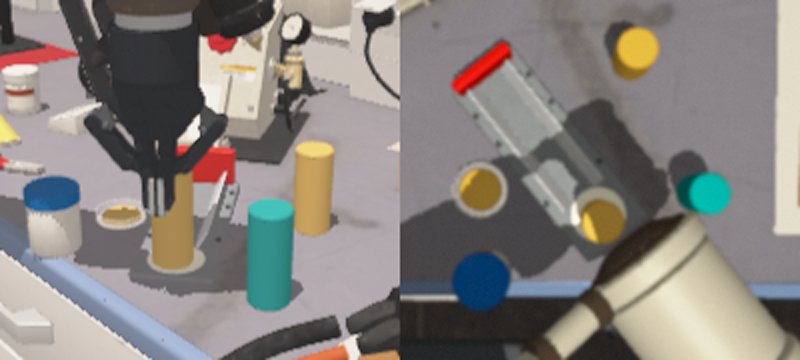

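The closed fingertips are behind the target, in line with it and clear of everything else. I'll push gently along the rack's +x.

Emit:
play_rows(delta_pos=[[1,0,0],[2,0,0],[2.6,0,0],[3.1,0,0],[3.6,0,0],[4.1,0,0],[4.6,0,0],[5.1,0,0],[5.6,0,0],[6.0,0,0]], roll=[0,0,0,0,0,0,0,0,0,0], jaw=[1,1,1,1,1,1,1,1,1,1])

```text
t: 3.2
tcp_pos: [441.4, -261.0, 95.3]
tcp_rot: [-180.0, -0.0, 39.6]
force: [-0.7, 0.0, 0.6]
width: -0.1
finger_force: 0.1
```

Run:
```python
from rig import read_camera
import cv2
a=read_camera('scene')[:,:,::-1][130:310,210:410]; b=read_camera('top')[:,:,::-1][140:320,230:430]
cv2.imwrite('pics/c2.png',cv2.resize(cv2.hconcat([a,b]),None,fx=2,fy=2,interpolation=cv2.INTER_CUBIC))
```

```text
(no output)
```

View pics/c2.png

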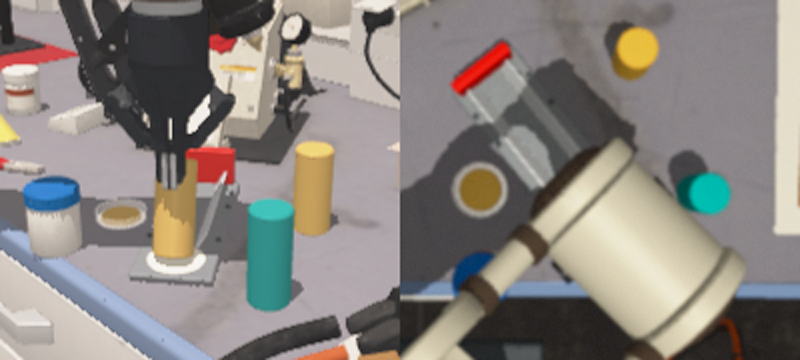

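The slug leans forward, with its top against the fingers at about (175,165) and its rear foot raised off the disc. I'll keep pushing.

Emit:
play_rows(delta_pos=[[0.5,0,0],[1.0,0,0],[1.5,0,0],[1.8,0,0],[1.8,0,0],[1.8,0,0],[1.8,0,0],[1.8,0,0],[1.8,0,0],[1.8,0,0]], roll=[0,0,0,0,0,0,0,0,0,0], jaw=[1,1,1,1,1,1,1,1,1,1])

```text
t: 4.3
tcp_pos: [454.8, -249.8, 95.3]
tcp_rot: [180.0, 0.0, 39.6]
force: [-0.5, -0.5, 0.8]
width: -0.0
finger_force: 0.0
```

Run:
```python
from rig import read_camera
import cv2
a=read_camera('scene')[:,:,::-1][130:310,210:410]; b=read_camera('top')[:,:,::-1][140:320,230:430]
cv2.imwrite('pics/c3.png',cv2.resize(cv2.hconcat([a,b]),None,fx=2,fy=2,interpolation=cv2.INTER_CUBIC))
```

```text
(no output)
```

View pics/c3.png

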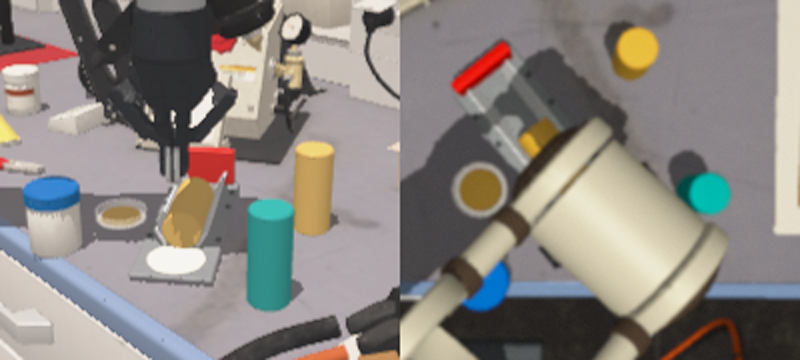

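The slug now lies in the channel, its rear face at about (183,230), and it is clear of the stop. I'll back off, go down behind it and push.

Emit:
play_rows(delta_pos=[[-1,0,0],[-2,0,0],[-3,0,0],[-4,0,0.8],[-4,0,2],[-4,0,3.2],[-4,0,4.4],[-4,0,5.4],[-4,0,6.2],[-4,0,6.4]], roll=[0,0,0,0,0,0,0,0,0,0], jaw=[1,1,1,1,1,1,1,1,1,1])

```text
t: 5.4
tcp_pos: [423.6, -274.5, 29.9]
tcp_rot: [-179.9, 0.0, 39.6]
force: [-0.6, 0.0, -0.7]
width: 0.1
finger_force: 0.0
```

Emit:
play_rows(delta_pos=[[1,0,0],[2,0,0],[3,0,0],[3.7,0,0],[4.4,0,0],[5.1,0,0],[5.8,0,0],[6.5,0,0],[7.2,0,0],[7.8,0,0]], roll=[0,0,0,0,0,0,0,0,0,0], jaw=[1,1,1,1,1,1,1,1,1,1])

```text
t: 6.4
tcp_pos: [484.6, -225.3, 31.3]
tcp_rot: [180.0, 0.0, 39.6]
force: [-2.4, -1.5, 2.1]
width: 0.0
finger_force: 0.8
```

Emit:
play_rows(delta_pos=[[0.5,0,0],[1.0,0,0],[1.5,0,0],[2.0,0,0],[2.4,0,0],[2.8,0,0],[3.1,0,0],[3.3,0,0],[3.4,0,0],[3.5,0,0]], roll=[0,0,0,0,0,0,0,0,0,0], jaw=[1,1,1,1,1,1,1,1,1,1])

```text
t: 7.4
tcp_pos: [511.1, -203.3, 31.3]
tcp_rot: [-180.0, 0.0, 39.6]
force: [-2.0, -0.9, 1.7]
width: -0.0
finger_force: 0.8
```

Emit:
play_rows(delta_pos=[[0.05,0,0],[0.1,0,0],[0.15,0,0],[0.2,0,0],[0.25,0,0],[0.3,0,0],[0.35,0,0],[0.4,0,0],[0.4,0,0],[0.4,0,0]], roll=[0,0,0,0,0,0,0,0,0,0], jaw=[1,1,1,1,1,1,1,1,1,1])

```text
t: 8.4
tcp_pos: [514.3, -200.6, 31.3]
tcp_rot: [-180.0, -0.0, 39.6]
force: [0.4, -1.2, -0.2]
width: 0.0
finger_force: 0.3
```

Emit:
play_rows(delta_pos=[[0.05,0,0],[0.1,0,0],[0.15,0,0],[0.2,0,0],[0.25,0,0],[0.3,0,0],[0.35,0,0],[0.4,0,0],[0.4,0,0],[0.4,0,0]], roll=[0,0,0,0,0,0,0,0,0,0], jaw=[1,1,1,1,1,1,1,1,1,1])

```text
t: 9.4
tcp_pos: [515.2, -199.8, 31.3]
tcp_rot: [-179.9, 0.3, 39.6]
force: [-11.3, -7.5, 5.1]
width: 0.1
finger_force: 6.7
```

The arm has stalled at about 14 N with the TCP where I expected it for home, so the slug is against the stop. I'll draw the hand back and then up.

Emit:
play_rows(delta_pos=[[-0.5,0,0],[-1.5,0,0],[-3,0,0],[-5,0,0],[-7,0,-1],[-9,0,-3],[-11,0,-5],[-13,0,-8],[-15,0,-11],[-16,0,-14]], roll=[0,0,0,0,0,0,0,0,0,0], jaw=[1,1,1,1,1,1,1,1,1,1])

```text
t: 10.4
tcp_pos: [392.2, -301.0, 172.3]
tcp_rot: [-180.0, 0.0, 39.5]
force: [0.8, 0.3, -0.0]
width: -0.2
finger_force: 0.0
```

Emit:
play_rows(delta_pos=[[-2,1,-1],[-4,2,-2],[-7,3,-3],[-10,5,-3],[-13,7,-3],[-15,9,-3],[-17,11,-3],[-18,12,-3],[-18,12,-3],[-18,12,-3]], roll=[0,0,0,0,0,0,0,0,0,0], jaw=[1,1,1,1,1,1,1,1,1,1])

```text
t: 11.4
tcp_pos: [331.2, -506.8, 200.9]
tcp_rot: [-179.9, -0.0, 39.6]
force: [0.4, 0.0, -0.2]
width: 0.2
finger_force: 0.0
```

Run:
```python
from rig import read_camera
import cv2
b=read_camera('top')[:,:,::-1][150:295,240:400]
cv2.imwrite('pics/c4.png',cv2.resize(b,None,fx=4,fy=4,interpolation=cv2.INTER_CUBIC))
```

```text
(no output)
```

View pics/c4.png

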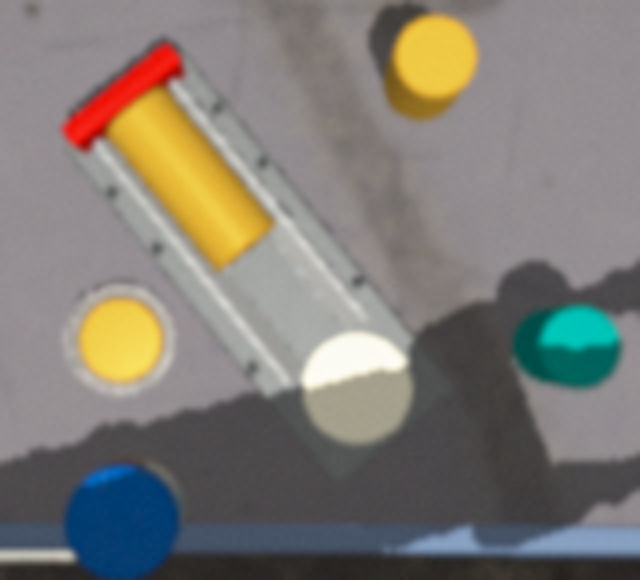

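The slug lies flush against the red stop and in line with the channel, with its front at about (140,110) and its rear at about (245,245). The spare slug, jar, dish and turquoise piece haven't moved.

```bash
python3 -c "
from rig import finish_job
print(finish_job())"
```

```text
the job is handed in; nothing more can be done
None
```

The amber slug was tipped into the channel and pushed home against the red stop, the hand was drawn clear, and the job was handed in at about 11.5 s; the last picture shows the spare slug, jar and dish where they stood, but the hand-in returned no verdict.

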